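# Load a sensor module into the test dock and hold the contact lever level

### The job

Take the sensor module with the blue cap and slide it foot first, upright, into the well of the test dock until it is fully home, and let go of it. Then press the dock's red spring-loaded lever down until it is level, with its pointer in the green band, never down to its stop, and keep holding it there: the program finishes while still pressing the lever. Leave the yellow-capped module, the solder reel and the flux bottle alone.

Things in the scene. Friction and masses are not known exactly. Their poses are not given: they have to be found in the camera images.
- module: The sensor module to load: upright grey box with a blue cap (top 8 mm) and brass foot; 24 mm thick (its x) x 50 mm wide (its y) x 90 mm tall, about 120 g. The lowest 4 mm is 2 mm narrower all round. Origin: centre of the underside, z up. It starts standing loose on the bench, to the robot's left. Either way round (half a turn about z) is equally good.
- spare: Bystander: the same module with a yellow cap, standing loose nearby; the two swap places from run to run. Origin: centre of the underside.
- reel: Bystander: a solder reel standing on its flange (black flanges, silver winding), 64 mm across, 40 mm tall, loose. Origin: centre of the underside.
- flux: Bystander: a small amber flux bottle with a white cap, 36 mm across, 75 mm tall, loose. Origin: centre of the underside.
- dock: The test dock, fixed to the bench: aluminium base plate 190 mm (x) x 220 mm (y) x 12 mm. Origin: centre of its underside; at yaw 0 x points away from the robot, y to its left. At x = 0, y = +55 mm stands a black block 70 x 90 mm, top 62 mm above the bench, holding the well. The spring lever lies along x at y = -55 mm.
- well_floor (a point): Centre of the well's floor, 22 mm above the bench. The module's origin lies here, within 1 to 2 mm, when it is fully home. The point's axes are the dock's.
- well_mouth (a point): Centre of the well's mouth, straight above the floor, 62 mm above the bench (well 40 mm deep: 50 mm of the module stick out). The opening is 26 mm along the dock's x and 52 mm along its y (1 mm clearance each side), with a 3 mm chamfer; the module's thickness goes along the dock's x.
- lever_pad (a point): Centre of the top face of the lever's red pad, the place to press: 45 mm (x) x 40 mm (y), 12 mm thick, 120 mm from the hinge. It is about 111 mm above the bench at rest and 81 mm when the lever is level (30 mm lower); it shifts about 5 mm towards the robot (dock -x) on the way.
- lever (a joint): Lever angle pressed, rad: 0 at rest (sloping 0.25 rad up towards the robot), 0.25 level, 0.50 at the lower stop (pad about 60 mm below rest). A spring pushes it back up when let go: about 2.5 N at the pad starts it, 8 to 9 N straight down hold it level, 15 N at the stop.
- lever_hinge (a point): The lever's hinge, 75 mm above the bench (grey cheeks up to 90 mm); its axis lies along the dock's y. The lever runs from here 142 mm towards dock -x.
- gauge (a point): Centre of the green band (14 mm high, 75 mm above the bench) on the white gauge plate standing beside the pad: 4 mm (dock x) x 16 mm (y), top 122 mm above the bench, its edge 18 mm from the pad's -y edge. The pad's small black pointer stands in the green when the lever is level; the red band marks the stop.

How it is judged:
On the way, in this order (a step that is already met when the one before it is completed fails the run):
1. the blue-capped module stands fully home in the well, let go, with the lever still at rest (distance between module and well_floor below 0.005 m and angle between module's own z axis and vertical below 0.07 rad and contact force between the fingers and module below 0.3 N and value of joint lever below 0.08 rad), for 0.2 s.
2. the lever is held level by the fingers (value of joint lever between 0.18 and 0.32 rad and contact force between the fingers and dock above 3 N), for 0.3 s.
At the end, for the whole second after the job is handed in: The blue-capped module stands in the well, its underside within 5 mm of the well's floor centre and its tilt under 0.07 rad, no longer touched by the fingers; the lever is held still by the fingers (more than 3 N) within 0.07 rad (about 8 mm at the pad) of level (all of step 2 and distance between module and well_floor below 0.005 m and angle between module's own z axis and vertical below 0.07 rad and contact force between the fingers and module below 0.3 N and velocity of joint lever between -0.1 and 0.1 rad/s); the arm keeps its last pose, push and grip.
It fails at once if the lever was pressed down to its stop (value of joint lever above 0.46 rad).
It fails at once if the yellow-capped module was moved (distance of spare from where it was at the start of the episode above 0.02 m).
It fails at once if the solder reel was moved (distance of reel from where it was at the start of the episode above 0.02 m).
It fails at once if the flux bottle was moved (distance of flux from where it was at the start of the episode above 0.02 m).
It also fails if it takes over 51 s, if anything falls off the work surface, if the arm or the gripper's body presses on something with over 40 N, if the wrist force passes 120 N, or if a joint passes its speed limit or range.

### The arm

A 7-joint arm with a two-finger parallel gripper is mounted at the origin on the work surface. World frame = base frame: x ahead of the robot, y to its left, z up, the work surface at z = 0. Lengths are in m, angles in rad, forces in N, time in s.
With the tool pointing down it reaches from about 0.35 to 0.9 m from the base axis. Payload 8.1 kg.
Tool frame: the origin (TCP) lies between the finger pads; the fingertips stand 22 mm ahead of it and the grasp point (between the pads) lies 3 mm ahead of it (arm.tip_reach is the distance from the TCP to the fingertips, in m); z points along the fingers, y is the line along which they close (so a half turn about z gives the same grasp; the last joint's range is limited). The gripper opens to 92 mm and grips with 3 to 60 N. Pads are 19 mm wide; open, the fingers measure 130 mm over their backs; the gripper's body (75 mm by 190 mm) begins 47 mm behind the grasp point.
Start: joints at [-1.207, 0.434, 0.025, 1.573, -0.012, 1.134, -0.075], TCP at [0.281, 0.558, 0.249] pointing down, gripper open.
Joint ranges: [-2.62, 2.62], [-0.44, 2.09], [-1.27, 1.32], [0.08, 2.57], [-1.32, 4.46], [0.12, 2], [-2.74, 2.74]. Speed limits (rad/s): [2.22, 2.22, 3.01, 3.01, 3.14, 3.14, 3.14].

### API

Orientations are given as a rotation vector (axis times angle).
In Python, from cell import telemetry, vision, job, arm gives the robot as it stands. The module is installed in compiled form; this text tells all that it offers.
- The arm moves only by the shell command python3 -m creep 'ROWS' [FORCE]. ROWS is text: rows parted by semicolons, each of 7 numbers parted by spaces: the finger opening in cm, from 0 to 9.18, then the shift along the tool's x, y, z in cm, then the turn, a rotation vector about the tool's x, y, z in degrees. A call has 1 to 5 rows; each row is the pose to reach, as a shift and turn from the pose commanded when the call began, along the tool's axes at that moment; what a row does not reach only later rows make up. A row lasts 1/8 s, in which the tool goes at most 62.5 mm and 10.7 degrees, less where a joint would pass 70% of its speed; a pose out of reach is approached as far as the arm can. A call with a gripper value outside its range is refused whole. The fingers move at their own pace and stop on an object; FORCE is the grip in N (left out, the last holds). Time passes only in rows, so rows that repeat a pose let the fingers close. It gives the time, the measured TCP pose, the force, the opening and the grip force at its end, in the units of the state.
- telemetry.observe(): the state, without advancing time (a new reading comes with each control period).
- vision.get_image(name): name is "scene" or "top" or "wrist"; returns the picture (384x512x3 uint8, red, green, blue); there is no depth.
- vision.camera_info(name): a dict with "fov_y" (degrees; the focal length in pixels is half the picture's height over the tangent of half this angle, whatever the lens; pixels are square), "cx", "cy" (the principal point, pixels), "extrinsics" (4x4, takes a point from camera to world coordinates). Camera axes: x right, y down, z forward; pixel columns grow to the right and rows downward; lengths in m; the calibration is good to about 2 mm. A picture is of the moment at which its call begins: read the wrist's pose just before it. camera_info takes no time and is no camera call; for the wrist camera it gives the pose at the moment of the call.
- job.sign_off(): hands the job in; it is judged then, once.
The state is a dict: "clock": time; "joints": joint angles; "dq": joint speeds; "joint_efforts": joint torques, N m; "position": TCP position; "ee_rot": TCP orientation; "force": force on the tool from outside, world axes, zero at the start; "ft_torque": the same for the moment, N m; "width": opening from 0.0 (shut) to 1.0 (fully open); "gripper_force": force on a finger pad.
Only numpy, scipy, OpenCV 4.12 (cv2) and the standard library are available. Lean on these libraries where they do the work, as an engineer would, in place of code of your own. Each camera call takes 0.05 s, during which the arm holds its last target. There are 200 camera calls.

## Working session

There is one attempt and no reset: what is moved stays moved. The work goes in short steps, Python scripts to look and compute and a shell command to move; the robot and the scene stay as the last step left them, time stands still between calls to the robot, and variables do not carry over. Pictures are saved under pics/ and viewed, at most 10 in all, crops included, and the job is handed in when it is done.

```bash
mkdir -p pics; python3 - <<'E'
from cell import telemetry, vision, job, arm
import cv2,numpy as np
for n in ("scene","top"):
    im=vision.get_image(n); cv2.imwrite(f"pics/{n}0.png",im[:,:,::-1]); i=vision.camera_info(n)
    print(n,i["fov_y"],i["cx"],i["cy"],np.round(i["extrinsics"],3).tolist())
i=vision.camera_info("wrist");print(i["fov_y"],np.round(i["extrinsics"],3).tolist())
s=telemetry.observe();print(s["clock"],s["position"],s["ee_rot"],s["width"],arm.tip_reach)
E
```

```text
scene 52.56859121856643 259.939684341875 192.37620573161794 [[-0.093, 0.664, -0.742, 1.385], [0.996, 0.074, -0.059, -0.023], [0.016, -0.744, -0.668, 0.811], [0.0, 0.0, 0.0, 1.0]]
top 45.813829165606926 248.7941845709672 190.19544059337053 [[-0.005, -0.996, 0.085, 0.495], [-1.0, 0.004, -0.021, -0.063], [0.02, -0.086, -0.996, 1.149], [0.0, 0.0, 0.0, 1.0]]
66.59698477924654 [[0.45, 0.854, 0.261, 0.21], [0.893, -0.43, -0.134, 0.594], [-0.002, 0.293, -0.956, 0.384], [0.0, 0.0, 0.0, 1.0]]
0.1 [0.28111289 0.55772275 0.2480215 ] [-7.26652954e-01 -3.05620735e+00  2.23741728e-03] 1.002987446163116 0.022
```

View pics/scene0.png

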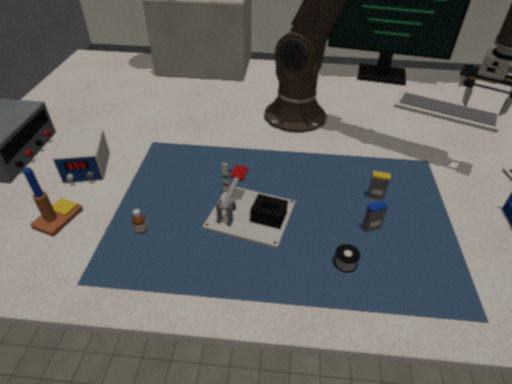

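View pics/top0.png

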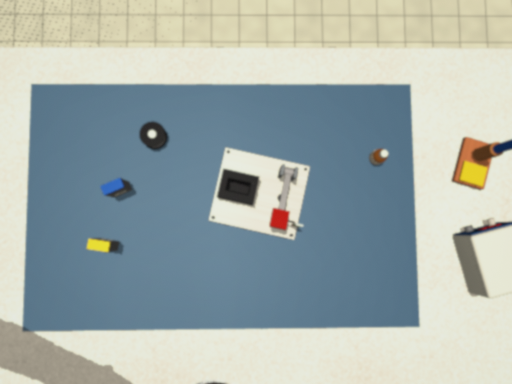

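The top view shows the blue cap at (113,187), yellow cap (99,245), reel (153,135), flux (379,156), well (239,187), red pad (280,219). The scene view has the blue cap at (376,207), yellow (380,176), well (269,209) and pad (240,172).

```bash
cat > h.py <<'E'
from cell import telemetry, vision, job, arm
import cv2,numpy as np
from scipy.spatial.transform import Rotation as R
def ray(i,uv):
    f=192/np.tan(np.radians(i["fov_y"])/2); E=np.array(i["extrinsics"])
    return E[:3,3],E[:3,:3]@np.array([(uv[0]-i["cx"])/f,(uv[1]-i["cy"])/f,1.])
def plane(i,uv,z):
    o,d=ray(i,uv); return o+d*(z-o[2])/d[2]
def tri(obs):
    A=np.zeros((3,3));b=np.zeros(3);P=[]
    for i,uv in obs:
        o,d=ray(i,uv);d=d/np.linalg.norm(d);M=np.eye(3)-np.outer(d,d);A+=M;b+=M@o;P.append((M,o))
    p=np.linalg.solve(A,b); return p,[round(1000*np.linalg.norm(M@(p-o)),1) for M,o in P]
def proj(i,p):
    f=192/np.tan(np.radians(i["fov_y"])/2); E=np.array(i["extrinsics"])
    q=E[:3,:3].T@(np.array(p)-E[:3,3]); return q[:2]/q[2]*f+[i["cx"],i["cy"]]
def blob(im,col,box=None):
    h=cv2.cvtColor(im,cv2.COLOR_RGB2HSV).astype(int)
    lo,hi={"blue":((108,170,90),(128,256,256)),"yellow":((22,170,120),(34,256,256)),"red":((0,190,110),(6,256,256))}[col]
    m=cv2.inRange(h.astype(np.int32),lo,hi)
    if col=="red": m|=cv2.inRange(h.astype(np.int32),(174,190,110),(180,256,256))
    if box is not None:
        k=np.zeros_like(m);x0,y0,x1,y1=box;k[y0:y1,x0:x1]=1;m=m*k
    n,l,s,c=cv2.connectedComponentsWithStats(m)
    k=1+np.argmax(s[1:,4]); pts=np.argwhere(l==k)[:,::-1].astype(np.float32)
    return c[k],s[k],cv2.minAreaRect(pts)
E
python3 - <<'E'
from h import *
I={};
for n in ("scene","top"): I[n]=(vision.camera_info(n),vision.get_image(n))
for col,bs,bt in (("blue",(355,190,400,225),(90,170,140,205)),("yellow",(360,165,400,195),(75,230,120,260)),("red",(220,160,260,190),(260,200,300,240))):
    a=blob(I["scene"][1],col,bs);b=blob(I["top"][1],col,bt)
    print(col,a[0],a[1],b[0],b[1],b[2]); print(tri([(I["scene"][0],a[0]),(I["top"][0],b[0])]), plane(I["top"][0],b[0],.09 if col!="red" else .111))
    print([np.round(plane(I["top"][0],p,.09),3).tolist() for p in cv2.boxPoints(b[2])])
t=I["top"][0]
print("well",plane(t,(239,187),.062),"corners",[np.round(plane(t,p,.012),3).tolist() for p in((228,148),(309,165),(295,240),(209,219))])
print("reel",plane(t,(153,135),.04),"flux",plane(t,(383,153),.075))
E
```

```text
blue [377.34951456 205.49514563] [368 202  19   8 103] [112.18478261 186.23913043] [102 179  21  15 184] ((112.23371887207031, 186.36093139648438), (9.153846740722656, 20.307695388793945), 67.38013458251953)
(array([0.59648543, 0.23433695, 0.0849002 ]), [np.float64(0.5), np.float64(0.5)]) [0.59595153 0.23237014 0.09      ]
[[0.597, 0.258, 0.09], [0.615, 0.215, 0.09], [0.595, 0.206, 0.09], [0.577, 0.249, 0.09]]
yellow [380.921875 174.953125] [374 172  15   7  64] [ 98.73333333 244.74871795] [ 88 240  22  11 195] ((98.63294982910156, 244.6358184814453), (21.211978912353516, 9.27548885345459), 8.746162414550781)
(array([0.46066633, 0.26268415, 0.08397932]), [np.float64(0.4), np.float64(0.4)]) [0.46083427 0.26041204 0.09      ]
[[0.454, 0.286, 0.09], [0.475, 0.283, 0.09], [0.468, 0.235, 0.09], [0.447, 0.238, 0.09]]
red [239.09375  171.640625] [232 166  15  13 128] [279.22633745 218.75720165] [271 210  17  19 243] ((279.2692565917969, 218.65383911132812), (14.512594223022461, 16.86598777770996), 11.309932708740234)
(array([ 0.51806533, -0.15408796,  0.10477568]), [np.float64(0.8), np.float64(0.8)]) [ 0.51798846 -0.15434334  0.111     ]
[[0.503, -0.136, 0.09], [0.541, -0.144, 0.09], [0.535, -0.177, 0.09], [0.496, -0.169, 0.09]]
well [ 0.59573179 -0.0626962   0.062     ] corners [[0.7, -0.035, 0.012], [0.656, -0.24, 0.012], [0.467, -0.202, 0.012], [0.52, 0.012, 0.012]]
reel [0.72729148 0.14885065 0.04      ] flux [ 0.67540979 -0.40920725  0.075     ]
```

```bash
cat >> h.py <<'E'
def goal(p,yawdeg,s=None):
    "shift cm in tool axes and turn deg to TCP p, tool straight down with tool y at yawdeg (mod 180)"
    s=s or telemetry.observe(); Rc=R.from_rotvec(s["ee_rot"]); best=None
    for k in (0,180):
        a=np.radians(yawdeg+k);y=np.array([np.cos(a),np.sin(a),0]);z=np.array([0,0,-1.]);G=R.from_matrix(np.stack([np.cross(y,z),y,z],1))
        t=(Rc.inv()*G).as_rotvec(degrees=True)
        if best is None or np.linalg.norm(t)<np.linalg.norm(best): best=t
    return np.round(Rc.inv().apply(np.array(p)-s["position"])*100,2),np.round(best,1)
E
python3 -m creep '9 -5 -1.8 0 0 0 5; 9 -10 -3.6 0 0 0 10; 9 -15.5 -5.4 0 0 0 15; 9 -21 -7.4 0 0 0 20; 9 -26 -9 0 0 0 25'
python3 - <<'E'
from h import *
print(goal((.596,.232,.25),23))
E
```

```text
clock: 0.82
position: [0.4742, 0.3588, 0.2488]
ee_rot: [1.376, 2.824, -0.0]
force: [0.4, 0.7, -0.0]
width: 0.982
gripper_force: 0.0
(array([-17.49,   1.77,  -0.12]), array([ 0.,  0., 15.]))
```

```bash
python3 -m creep '7 -4.5 0.5 0 0 0 4; 7 -9 0.9 0 0 0 8; 7 -13.5 1.4 0 0 0 12; 7 -17.5 1.8 0 0 0 15; 7 -17.5 1.8 0 0 0 15'
python3 - <<'E'
from h import *
print(goal((.596,.232,.25),23))
i=vision.camera_info("wrist"); im=vision.get_image("wrist"); cv2.imwrite("pics/w1.png",im[:,:,::-1])
print(proj(i,(.596,.232,.09)))
b=blob(im,"blue");print(b)
print([np.round(plane(i,p,.09),4).tolist() for p in [b[0],*cv2.boxPoints(b[2])]])
j=vision.camera_info("top"); print(tri([(i,b[0]),(j,(112.2,186.2))]))
E
```

```text
clock: 1.45
position: [0.5976, 0.2303, 0.2485]
ee_rot: [1.736, 2.616, -0.002]
force: [0.0, 0.3, 0.1]
width: 0.763
gripper_force: 0.0
(array([ 0.22, -0.08, -0.15]), array([-0. ,  0.1, -0.1]))
[251.3627964 178.7490403]
(array([252.13443831, 175.53222836]), array([ 240,  152,   25,   49, 1086], dtype=int32), ((252.0, 176.0), (48.0, 24.0), 90.0))
[[0.5954, 0.2355, 0.09], [0.5745, 0.2533, 0.09], [0.5969, 0.2628, 0.09], [0.6175, 0.2157, 0.09], [0.5939, 0.2058, 0.09]]
(array([0.5963236 , 0.23405184, 0.08381942]), [np.float64(0.3), np.float64(0.3)])
```

View pics/w1.png

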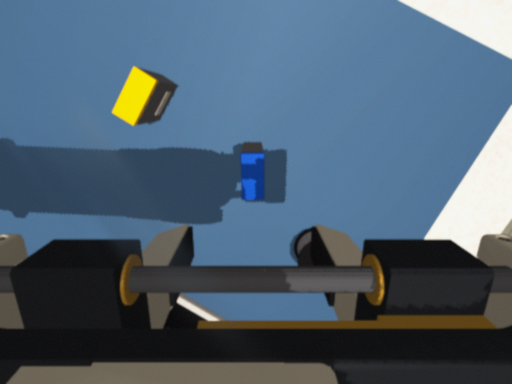

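The wrist view shows the blue cap at (252,176), square to the tool and between the fingers; the yellow one is at (140,95), well clear. Descending.

```bash
python3 -m creep '6.5 0.45 0 4 0 0 0; 6.5 0.45 0 8 0 0 0; 6.5 0.45 0 12 0 0 0; 6.5 0.45 0 16 0 0 0; 6.5 0.45 0 18 0 0 0'
python3 - <<'E'
from h import *
print(goal((.5956,.2346,.068),23.5), telemetry.observe()["force"])
E
python3 -m creep '2 0 0 0 0 0 0; 2 0 0 0 0 0 0; 2 0 0 0 0 0 0; 2 0 0 0 0 0 0; 2 0 0 0 0 0 0' 25
```

```text
clock: 2.12
position: [0.5913, 0.2399, 0.0663]
ee_rot: [-1.723, -2.624, 0.004]
force: [0.3, 0.0, -0.2]
width: 0.707
gripper_force: 0.0
(array([-0.66,  0.18, -0.17]), array([-0.2, -0.1, -0.1])) [ 0.28422249  0.00583151 -0.23757058]
clock: 2.75
position: [0.594, 0.2388, 0.0694]
ee_rot: [1.728, 2.623, 0.002]
force: [-0.0, 0.4, 2.6]
width: 0.258
gripper_force: 25.0
```

```bash
python3 -m creep '2 0 0 -3 0 0 0; 2 0 0 -7 0 0 0; 2 0 0 -11 0 0 0; 2 0 0 -14 0 0 0; 2 0 0 -14 0 0 0'
python3 - <<'E'
from h import *
for k in range(3):
    s=telemetry.observe();print(s["clock"],s["position"],s["force"],s["width"],s["gripper_force"])
    i=vision.camera_info("wrist"); im=vision.get_image("wrist")
cv2.imwrite("pics/w2.png",im[:,:,::-1])
b=blob(im,"blue");print(b)
Rc=R.from_rotvec(s["ee_rot"])
ztop=s["position"][2]+.022
for p in [b[0],*cv2.boxPoints(b[2])]: print(np.round(Rc.inv().apply(plane(i,p,ztop)-s["position"])*1000,1))
for yaw in (-12,): print(goal((.57,-.04,.21),yaw))
E
```

```text
clock: 3.38
position: [0.5949, 0.2389, 0.2112]
ee_rot: [1.727, 2.621, 0.006]
force: [-0.1, 0.2, -2.2]
width: 0.261
gripper_force: 25.0
3.375 [0.594912   0.23892624 0.2112037 ] [-0.13782112  0.1582804  -2.21372129] 0.2609882844932734 24.99871864914894
3.425 [0.59391736 0.23865957 0.20926892] [-0.04593393  0.28277568 -1.58779972] 0.26270834037691876 24.998747929930687
3.475 [0.59319842 0.23848453 0.20804816] [-0.78976737  1.24242099 -1.84409313] 0.25808842223725026 24.99878615140915
(array([251.38881119, 252.05454545]), array([ 225,  239,   54,   27, 1430], dtype=int32), ((251.5, 252.0), (26.0, 53.0), 90.0))
[ 16.7  -0.7 -22. ]
[ 23. -12. -22.]
[ 23.   10.8 -22. ]
[ 10.3  11.1 -22. ]
[ 10.3 -12.3 -22. ]
(array([-24.67, -13.09,  -0.24]), array([-0.1,  0. , 35.3]))
```

View pics/w2.png

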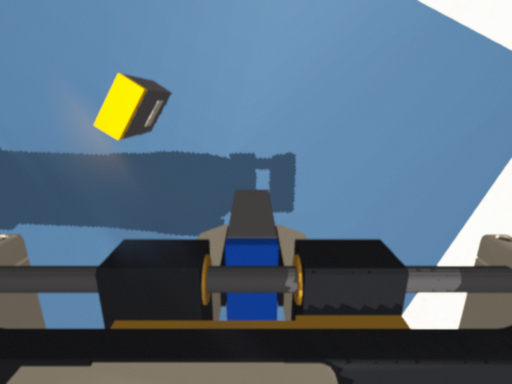

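The module is held at cap pixel (251,252), square between the fingers, with its far end about 20 mm along tool x. Moving to look at the well.

```bash
python3 -m creep '2 -4 -1.9 -1 0 0 4; 2 -8.5 -4 -2 0 0 9; 2 -13 -6 -3 0 0 14; 2 -17.5 -8 -3 0 0 18; 2 -22 -10 -3 0 0 23'
python3 - <<'E'
from h import *
print(goal((.581,-.131,.24),-12))
E
```

```text
clock: 4.15
position: [0.5877, -0.0045, 0.2374]
ee_rot: [-2.219, -2.223, 0.003]
force: [0.7, -0.1, -1.6]
width: 0.262
gripper_force: 25.0
(array([-12.64,  -0.7 ,  -0.26]), array([-0.1,  0. , 12.1]))
```

```bash
python3 -m creep '2 -4 -0.2 0 0 0 4; 2 -8 -0.4 0 0 0 8; 2 -12.6 -0.7 0 0 0 12; 2 -12.6 -0.7 0 0 0 12; 2 -12.6 -0.7 0 0 0 12'
python3 - <<'E'
from h import *
import time
for k in range(3):
    s=telemetry.observe();i=vision.camera_info("wrist"); im=vision.get_image("wrist")
print(s["position"],s["ee_rot"],s["force"])
import pickle;pickle.dump((s,i,im),open("v1.pkl","wb"))
cv2.imwrite("pics/w3.png",cv2.resize(im,(768,576),interpolation=cv2.INTER_CUBIC)[:,:,::-1])
print(proj(i,(.5957,-.0627,.062)),blob(im,"blue"))
E
```

```text
clock: 4.78
position: [0.5817, -0.1284, 0.2374]
ee_rot: [-2.435, -1.982, 0.002]
force: [0.6, 0.0, -1.2]
width: 0.258
gripper_force: 25.0
[ 0.58209497 -0.1274384   0.23784928] [-2.43372866e+00 -1.98417729e+00  8.84331183e-04] [-0.03110001 -0.02702695 -1.18329852]
[252.62790574 114.7220465 ] (array([251.48109711, 305.97924388]), array([ 226,  293,   51,   27, 1349], dtype=int32), ((251.0, 305.9999694824219), (49.99999237060547, 25.999996185302734), -0.0))
```

View pics/w3.png

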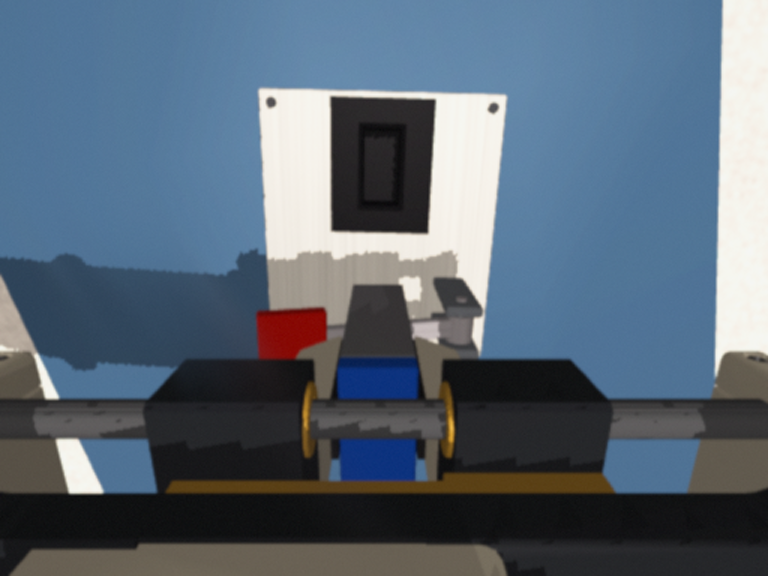

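The wrist view (scaled 1.5x) shows the block with corners about (331,97),(436,99),(429,233),(331,231) and the well centred at (382,166). The module is still held squarely, and the pad is at (292,335).

```bash
cat >> h.py <<'E'
def block(i,im,z=.062):
    g=cv2.cvtColor(im,cv2.COLOR_RGB2GRAY); m=(g<75).astype(np.uint8); m[185:]=0
    n,l,st,c=cv2.connectedComponentsWithStats(m); k=1+np.argmax(st[1:,4])
    pts=np.argwhere(l==k)[:,::-1]; P=np.array([plane(i,p,z)[:2] for p in pts],np.float32)
    r=cv2.minAreaRect((P*1000).astype(np.float32)); return proj(i,(*(np.array(r[0])/1000),z)),r,st[k]
E
python3 - <<'E'
from h import *
import pickle
s,i,im=pickle.load(open("v1.pkl","rb")); print(block(i,im)); print(np.array(i["extrinsics"])[:3,3])
for p in ((331,97),(436,99),(429,233),(331,231),(358,123),(406,123),(403,209),(359,208)): print(np.round(plane(i,np.array(p)/1.5,.062)*1000,1))
E
python3 -m creep '2 4 0 0 0 0 0; 2 4 0 0 0 0 0; 2 4 0 0 0 0 0; 2 4 0 0 0 0 0'
python3 - <<'E'
from h import *
import pickle
s0,i0,im0=pickle.load(open("v1.pkl","rb"))
for k in range(2):
    s=telemetry.observe();i=vision.camera_info("wrist"); im=vision.get_image("wrist")
b0=block(i0,im0);b=block(i,im);print(b,s["position"],s["ee_rot"]);print(tri([(i0,b0[0]),(i,b[0])]))
pickle.dump((s,i,im),open("v2.pkl","wb"))
# module in hand
g=cv2.cvtColor(im,cv2.COLOR_RGB2HSV); col=[int(np.argmax((g[200:,c,0]>108)&(g[200:,c,0]<128)&(g[200:,c,1]>170)))+200 for c in (240,251,262)]
print("cap edge rows",col)
Rc=R.from_rotvec(s["ee_rot"])
for dz in(.022,.014): print(np.round(Rc.inv().apply(plane(i,(251,col[1]-.5),s["position"][2]+dz)-s["position"])*1000,1))
E
```

```text
(array([253.71064652, 111.55619509]), ((597.4254760742188, -59.829002380371094), (87.50775909423828, 67.7939453125), 77.0298843383789), array([ 221,   65,   69,   90, 5825], dtype=int32))
[ 0.59769493 -0.04983984  0.37403808]
[574.4  -9.5  62. ]
[641.8 -24.6  62. ]
[ 622.4 -111.4   62. ]
[553.9 -95.8  62. ]
[588.4 -28.8  62. ]
[619.8 -35.2  62. ]
[607.3 -90.8  62. ]
[577.  -83.9  62. ]
clock: 5.42
position: [0.5901, -0.0905, 0.2388]
ee_rot: [2.438, 1.981, -0.0]
force: [0.6, -0.6, -1.2]
width: 0.263
gripper_force: 25.0
(array([252.64134564, 146.27647715]), ((597.539306640625, -58.16017150878906), (84.69733428955078, 68.7137680053711), 77.4315185546875), array([ 221,  105,   66,   80, 5052], dtype=int32)) [ 0.59012833 -0.09060448  0.23880585] [ 2.43785831e+00  1.98112428e+00 -1.97806971e-04]
(array([ 0.59728787, -0.06025907,  0.04768086]), [np.float64(0.1), np.float64(0.1)])
cap edge rows [239, 239, 239]
[ 22.9  -0.8 -22. ]
[ 18.9  -0.8 -14. ]
```

```bash
python3 - <<'E'
from h import *
import pickle
s,i,im=pickle.load(open("v2.pkl","rb"));s0,i0,im0=pickle.load(open("v1.pkl","rb"))
Rc=R.from_rotvec(s["ee_rot"])
g=cv2.cvtColor(im,cv2.COLOR_RGB2GRAY).astype(int);g0=cv2.cvtColor(im0,cv2.COLOR_RGB2GRAY).astype(int)
print(g0[180:245:2,251].tolist());print(im0[232:246,251].tolist())
for z in(-.064,-.068): print(np.round(Rc.inv().apply(plane(i0,(251,190.5),s0["position"][2]+z)-s0["position"])*1000,1))
print("far edge",tri([(i0,(254,64.5)),(i,(252.7,104.5))]))
print(goal((.5996,-.0548,.145),-13))
E
```

```text
[157, 158, 158, 157, 152, 77, 57, 58, 58, 58, 57, 59, 57, 58, 53, 51, 53, 51, 53, 52, 50, 53, 53, 52, 53, 54, 52, 52, 58, 48, 31, 31, 38]
[[54, 52, 51], [53, 51, 51], [54, 51, 51], [54, 52, 53], [58, 57, 59], [54, 57, 70], [36, 48, 78], [18, 37, 82], [9, 33, 82], [8, 33, 84], [7, 33, 83], [6, 34, 85], [12, 40, 97], [4, 41, 108]]
[18.3 -1.1 64. ]
[17.1 -1.1 68. ]
far edge (array([ 0.60642874, -0.01623014,  0.06433678]), [np.float64(0.1), np.float64(0.1)])
(array([3.7 , 0.19, 9.38]), array([0. , 0. , 1.2]))
```

```bash
python3 -m creep '2 3.75 0.2 0 0 0 1.2; 2 3.75 0.2 3 0 0 1.2; 2 3.75 0.2 6 0 0 1.2; 2 3.75 0.2 8.5 0 0 1.2; 2 3.75 0.2 9.4 0 0 1.2'
python3 -m creep '2 0 0 0 0 0 0; 2 0 0 0 0 0 0'
python3 - <<'E'
from h import *
print(goal((.5998,-.0542,.091),-13),telemetry.observe()["force"])
E
```

```text
clock: 6.15
position: [0.5991, -0.054, 0.1434]
ee_rot: [-2.457, -1.955, 0.003]
force: [-0.0, -0.6, -1.5]
width: 0.259
gripper_force: 25.0
clock: 6.4
position: [0.6006, -0.0539, 0.1458]
ee_rot: [2.457, 1.956, 0.002]
force: [0.9, 0.2, -0.2]
width: 0.261
gripper_force: 25.0
(array([-0.05, -0.08,  5.48]), array([ 0.1, -0. ,  0. ])) [ 0.8885111   0.2336231  -0.18706499]
```

Well aligned; descend slowly.

```bash
python3 -m creep '2 0 0 0.7 0 0 0; 2 0 0 1.2 0 0 0; 2 0 0 1.6 0 0 0; 2 0 0 1.9 0 0 0; 2 0 0 2.1 0 0 0'
python3 -m creep '2 0 0 0.2 0 0 0; 2 0 0 0.4 0 0 0; 2 0 0 0.4 0 0 0'
```

```text
clock: 7.02
position: [0.5999, -0.0536, 0.1235]
ee_rot: [-2.458, -1.957, 0.0]
force: [0.2, 0.2, -2.3]
width: 0.258
gripper_force: 25.0
clock: 7.4
position: [0.5998, -0.0536, 0.1196]
ee_rot: [-2.458, -1.957, 0.0]
force: [-0.3, -0.2, -0.9]
width: 0.263
gripper_force: 25.0
```

```bash
python3 -m creep '2 0 0 0.4 0 0 0; 2 0 0 0.8 0 0 0; 2 0 0 1.2 0 0 0; 2 0 0 1.6 0 0 0; 2 0 0 1.6 0 0 0'
python3 -m creep '2 0 0 0.4 0 0 0; 2 0 0 0.8 0 0 0; 2 0 0 1 0 0 0; 2 0 0 1 0 0 0'
```

```text
clock: 8.02
position: [0.5996, -0.0536, 0.1033]
ee_rot: [-2.457, -1.956, 0.001]
force: [0.7, -0.3, -1.2]
width: 0.259
gripper_force: 25.0
clock: 8.52
position: [0.5998, -0.0536, 0.0936]
ee_rot: [-2.458, -1.957, 0.0]
force: [-0.5, 0.2, -1.4]
width: 0.261
gripper_force: 25.0
```

```bash
python3 -m creep '2 0 0 0.15 0 0 0; 2 0 0 0.3 0 0 0; 2 0 0 0.4 0 0 0; 2 0 0 0.4 0 0 0'
```

```text
clock: 9.02
position: [0.6001, -0.0536, 0.0913]
ee_rot: [-2.458, -1.957, -0.002]
force: [-5.1, 2.6, 17.3]
width: 0.259
gripper_force: 25.0
```

Contact with the floor at TCP 0.0913, which is the home height. Releasing and rising.

```bash
python3 -m creep '2 0 0 -0.15 0 0 0; 3.5 0 0 -0.15 0 0 0; 4.5 0 0 -0.15 0 0 0; 4.5 0 0 -0.15 0 0 0; 4.5 0 0 -0.15 0 0 0'
python3 -m creep '4.5 0 0 -3 0 0 0; 4.5 0 0 -7 0 0 0; 4.5 0 0 -11 0 0 0; 4.5 0 0 -14 0 0 0; 4.5 0 0 -15 0 0 0'
python3 -m creep '4.5 -5 0 0 0 0 0; 4.5 -8 0 0 0 0 0; 4.5 -8 0 0 0 0 0'
python3 - <<'E'
from h import *
for k in range(2):
    s=telemetry.observe();i=vision.camera_info("wrist"); im=vision.get_image("wrist")
cv2.imwrite("pics/w4.png",im[:,:,::-1]);b=blob(im,"blue");print(s["position"],b)
P=np.array([plane(i,p,.112)*1000 for p in cv2.boxPoints(b[2])]);print(P.round(1),P.mean(0), plane(i,b[0],.112))
print(blob(im,"red"))
t=vision.camera_info("top");r=blob(vision.get_image("top"),"red",(260,200,300,240));print(r[0],plane(t,r[0],.111))
E
```

```text
clock: 9.65
position: [0.5999, -0.0536, 0.0911]
ee_rot: [-2.458, -1.957, 0.0]
force: [0.3, -0.2, -0.8]
width: 0.487
gripper_force: 0.0
clock: 10.28
position: [0.6007, -0.0538, 0.243]
ee_rot: [2.456, 1.956, 0.004]
force: [-0.4, 0.5, -0.6]
width: 0.492
gripper_force: 0.0
clock: 10.65
position: [0.5806, -0.1347, 0.2405]
ee_rot: [-2.462, -1.951, 0.003]
force: [0.3, 0.7, -0.3]
width: 0.491
gripper_force: 0.0
[ 0.58129333 -0.13243599  0.24038412] (array([252.32405797, 104.76057971]), array([ 238,   75,   29,   61, 1725], dtype=int32), ((252.0, 105.0), (60.0, 28.0), 90.0))
[[592.2 -31.8 112. ]
 [615.2 -37.2 112. ]
 [604.6 -86.  112. ]
 [580.2 -80.4 112. ]] [598.03165833 -58.83717744 112.        ] [ 0.59851422 -0.05800292  0.112     ]
(array([194.93385553, 216.94168842]), array([ 172,  202,   47,   37, 1149], dtype=int32), ((195.01026916503906, 220.77740478515625), (35.97533416748047, 45.19123840332031), 87.87889862060547))Traceback (most recent call last):
  File "<stdin>", line 7, in <module>
  File "h.py", line 25, in blob
    k=1+np.argmax(s[1:,4]); pts=np.argwhere(l==k)[:,::-1].astype(np.float32)
        ~~~~~~~~~^^^^^^^^^
    return _wrapfunc(a, 'argmax', axis=axis, out=out, **kwds)
    return bound(*args, **kwds)
ValueError: attempt to get argmax of an empty sequence
```

View pics/w4.png

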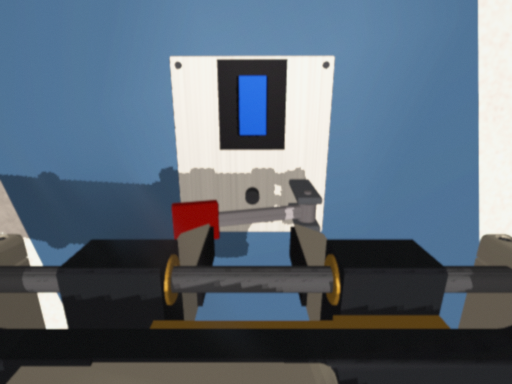

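The image shows the module seated in the well at (252,105), matching the block centre, and the lever at rest with its pad at about (195,220). Now the pad position.

```bash
python3 - <<'E'
from h import *
i=vision.camera_info("wrist")
print(plane(i,(195.5,220),.111))
print(goal((.5155,-.154,.165),-13))
E
```

```text
[ 0.52066102 -0.14895213  0.111     ]
(array([-3.8 , -5.95,  7.55]), array([-0.1, -0. ,  0.1]))
```

```bash
python3 -m creep '0 -3.7 -5.8 0 0 0 0; 0 -3.7 -5.8 0 0 0 0; 0 -3.7 -5.8 3 0 0 0; 0 -3.7 -5.8 5 0 0 0; 0 -3.7 -5.8 7.5 0 0 0' 20
python3 -m creep '0 0 0 0 0 0 0; 0 0 0 0 0 0 0; 0 0 0 0.7 0 0 0; 0 0 0 1.4 0 0 0; 0 0 0 2 0 0 0'
python3 - <<'E'
from h import *
i=vision.camera_info("wrist"); im=vision.get_image("wrist")
cv2.imwrite("pics/w5.png",im[:,:,::-1]);print(goal((.5155,-.154,.133),-13))
cv2.imwrite("pics/s5.png",cv2.resize(vision.get_image("scene")[110:270,150:350],None,fx=3,fy=3,interpolation=2)[:,:,::-1])
E
```

```text
clock: 11.42
position: [0.5182, -0.1531, 0.1656]
ee_rot: [2.455, 1.959, 0.002]
force: [-0.4, 0.3, -0.0]
width: 0.022
gripper_force: 0.0
clock: 12.05
position: [0.5171, -0.1545, 0.1458]
ee_rot: [-2.458, -1.957, -0.0]
force: [-0.3, 0.1, 0.3]
width: 0.002
gripper_force: 0.0
(array([ 0.01, -0.13,  1.22]), array([-0.1,  0. ,  0.1]))
```

View pics/w5.png

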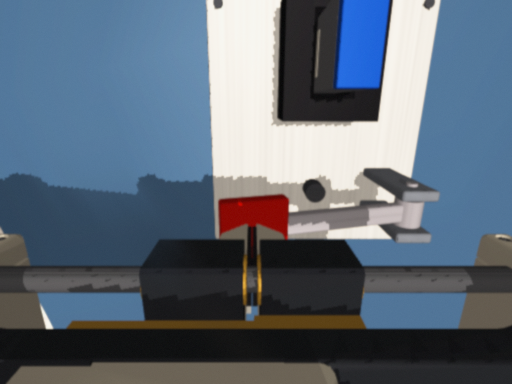

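View pics/s5.png

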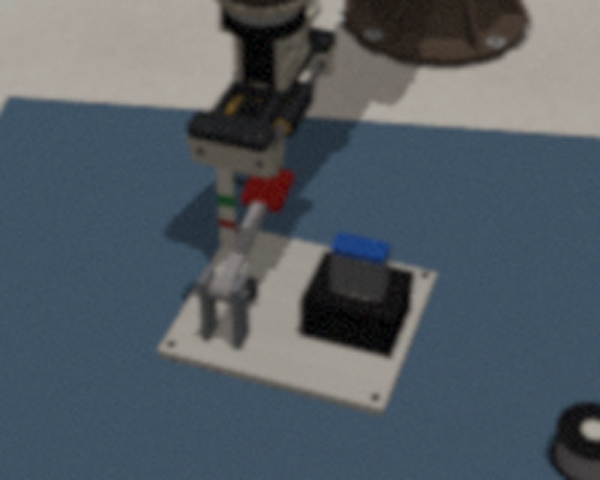

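Fingers sit centred over the pad (pad cols 219–288, fingers at 252), and the module stands in the well at (360,270) in the scene crop. Pressing.

```bash
python3 -m creep '0 0 -0.1 0.8 0 0 0; 0 0 -0.1 1.4 0 0 0; 0 0 -0.1 2 0 0 0; 0 0 -0.1 2.5 0 0 0; 0 0 -0.1 2.5 0 0 0'
python3 -m creep '0 0 0 0.4 0 0 0; 0 0 0 0.8 0 0 0; 0 0 0 1.2 0 0 0; 0 0 0 1.2 0 0 0'
```

```text
clock: 12.78
position: [0.5159, -0.1543, 0.1209]
ee_rot: [-2.457, -1.956, 0.001]
force: [-2.0, 1.1, 4.2]
width: 0.005
gripper_force: 2.1
clock: 13.28
position: [0.5155, -0.1542, 0.1091]
ee_rot: [-2.457, -1.956, 0.001]
force: [-4.5, 2.1, 8.1]
width: 0.005
gripper_force: 3.3
```

```bash
python3 -m creep '0 0 0 0.3 0 0 0; 0 0 0 0.55 0 0 0; 0 0 0 0.55 0 0 0; 0 0 0 0.55 0 0 0; 0 0 0 0.55 0 0 0'
python3 - <<'E'
from h import *
s=telemetry.observe();print(s["clock"],s["position"],s["force"])
i=vision.camera_info("scene");im=vision.get_image("scene")
print(proj(i,(.50,-.19,.075)))
cv2.imwrite("pics/s6.png",cv2.resize(im[140:220,200:270],None,fx=7,fy=7,interpolation=2)[:,:,::-1])
E
```

```text
clock: 13.9
position: [0.5154, -0.1543, 0.1039]
ee_rot: [-2.457, -1.956, 0.001]
force: [-5.2, 1.4, 7.3]
width: 0.007
gripper_force: 3.9
13.9 [ 0.51535701 -0.15426278  0.10388183] [-5.18162958  1.42822897  7.34403781]
[227.86657267 174.77311783]
```

View pics/s6.png

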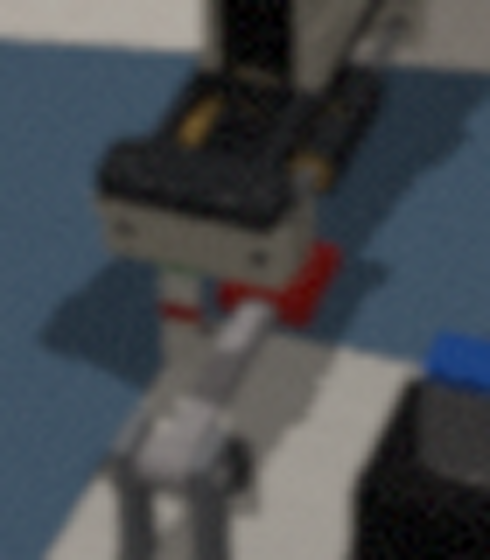

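The scene crop shows the pad lowered and the lever about level, with the green band partly hidden behind the gripper. TCP 0.1039 puts the pad top at about 82 mm, which is level. I'll hold briefly, then hand in.

```bash
python3 -m creep '0 0 0 0.05 0 0 0; 0 0 0 0.05 0 0 0; 0 0 0 0.05 0 0 0; 0 0 0 0.05 0 0 0; 0 0 0 0.05 0 0 0'
python3 -c "
from cell import job
print(job.sign_off())"
```

```text
clock: 14.58
position: [0.5153, -0.1542, 0.1034]
ee_rot: [-2.457, -1.956, 0.001]
force: [-4.5, 1.9, 7.9]
width: 0.003
gripper_force: 4.0
the job is handed in; nothing more can be done
None
```

The job is handed in at 14.6 s with the blue-capped module home in the well and released, and the lever held about level: pad top near 81 mm from the arm's pose, about 8 N down, though the gripper hid the green band. The bystanders were never approached, and sign-off returned no verdict.

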